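# Hold the pressure arm of a peristaltic pump open against its spring

## Task

The bench peristaltic pump is to get a new tube. Push its sprung catch button all the way in so that the pressure arm springs ajar, let the button come up again, then swing the arm by its upright handle away from the rotor, against its spring, right up to its stop. Finish while still holding the arm against the stop, so that a colleague can lay the tube in, and leave the glassware and other loose things round the pump where they stand.

Things in the scene. Friction and masses are not known exactly. Their poses are not given: they have to be found in the camera images.
- pump: bench peristaltic pump, a grey box 220 mm deep (its x) x 190 mm wide (its y) on four feet, its flat metal deck 88 mm above the worktop; it stands firm. Origin: centre of its underside; x points to its rear (away from the front panel with display and dial), y to its left seen from the front, z up; place and yaw vary. On the deck are rotor, pressure arm, catch button and two tube clips 16 mm high
- rotor_top (a point): top of the rotor's knob, 38 mm above the deck, on the rotor's vertical axis (on the pump at x -5, y +22 mm). The rotor, a drum with four rollers, is 65 mm across and 33 mm high without the knob; it turns freely and has no part in the job
- pressure_arm (a joint): angle of the pressure arm about its vertical pivot, rad. 0: shut, held by the catch. Growing values open it, anticlockwise seen from above: the handle swings to the pump's right (-y), then rearward. Freed by the catch, the arm springs to 0.24 (ajar) and stays there; beyond, a spring of 1.4 N m per rad resists (7 N at the handle at the end); the stop is at 1.10. Let go, it flies back to 0.24
- bar_middle (a point): point on the top face of the pressure arm's bar, 75 mm from the pivot axis towards the handle, 20 mm above the deck. The bar is of light metal, 16 mm wide and 10 mm thick, and runs straight from the pivot to the handle, along the pump's x when shut; a black concave shoe sits on its side towards the rotor
- pivot (a point): point on the arm's vertical pivot axis, at the top of the spring, 40 mm above the deck (on the pump at x +70, y -45 mm)
- stop_post (a point): foot of the rubber-sleeved stop post at the right edge of the deck, 25 mm high, 9 mm across; the bar of the arm lies against it when fully open
- handle (a point): middle of the upright black handle, a round post 16 mm across and 35 mm tall on the front end of the arm, 165 mm from the pivot axis; the point lies on the post's axis, 40 mm above the deck; the post reaches from 23 to 58 mm above the deck and swings with the arm
- catch_top (a point): centre of the top of the catch button, a black round plunger 18 mm across in a steel collar 27 mm across and 10 mm high, at the front left of the deck (on the pump at x -85, y +38 mm); its top stands 28 mm above the deck when up. It is pushed straight down; its bolt holds the arm shut some 100 mm to the right
- catch_button (a joint): travel of the catch button, m: 0 is up, 0.012 fully in. A spring pushes it up with 1.5 N at the start and 4.5 N when fully in; the bolt lets go of the arm at about 0.008. Let go, it comes up again by itself
- beaker: clear glass beaker, 71 mm across, 93 mm tall, stands left of the pump; loose, to be left alone. Origin: centre of its underside
- bottle: round screw-cap reagent bottle, 56 mm across, 106 mm tall, left of the pump; loose, to be left alone. Origin: centre of its underside
- dropper: small screw-cap bottle, 36 mm across, 76 mm tall, right of the pump; loose, to be left alone. Origin: centre of its underside
- vial_black: sample vial with a smooth dark cap, 23 mm across, 52 mm tall, right of the pump; loose, to be left alone. Origin: centre of its underside
- vial_white: sample vial with a pale ribbed cap, 23 mm across, 52 mm tall, right of the pump; loose, to be left alone. Origin: centre of its underside
- dish: closed petri dish, 57 mm across, 15 mm high, right of the pump, low enough to be passed over; loose, to be left alone. Origin: centre of its underside
- timer: bench timer lying flat, 50 x 76 x 24 mm, in front of the pump; loose, to be left alone. Origin: centre of its underside

How it is judged:
On the way, in this order (a step that is already met when the one before it is completed fails the run):
1. the catch button is pushed fully in (value of joint catch_button above 0.0105 m), for 0.1 s.
2. with the button up again, the fingers hold the pressure arm against its stop (value of joint pressure_arm above 1.05 rad and value of joint catch_button below 0.002 m and contact force between the fingers and pressure_arm above 3 N), for 0.3 s.
At the end, for the whole second after the job is handed in: the pressure arm is at its stop (within 0.05 rad, about 8 mm at the handle) and still, held there against its spring by the gripper's fingers (more than 3 N between them), and the catch button is up (within 2 mm), all through the last second (all of step 2 and velocity of joint pressure_arm between -0.1 and 0.1 rad/s); the arm keeps its last pose, push and grip.
It fails at once if a loose thing beside the pump is moved by more than 30 mm (distance of any of beaker, bottle, dropper, vial_black, vial_white, dish, timer from where it was at the start of the episode above 0.03 m).
It also fails if it takes over 45 s, if anything falls off the work surface, if the arm or the gripper's body presses on something with over 40 N, if the wrist force passes 120 N, or if a joint passes its speed limit or range.

## Robot

A 6-joint arm with a two-finger parallel gripper is mounted at the origin on a cart in front of the work surface, level with it; the furniture and walls round the work are solid. World frame = base frame: x ahead of the robot, y to its left, z up, the work surface at z = 0. Lengths are in m, angles in rad, forces in N, time in s.
With the tool pointing down it reaches from about 0.35 to 0.775 m from the base axis. Payload 5.5 kg.
Tool frame: the origin (TCP) lies at the very end of the fingers, on their centre line; the grasp point (between the pads) lies hold_point_z behind it (hold_point_z is the distance from the TCP to the grasp point, in m); x points along the fingers, y is the direction in which the jaws open and shut, and the axes are right-handed (so a half turn about x gives the same grasp; the last joint's range is limited). The gripper opens to 85 mm and grips with 20 to 120 N. Pads are 22 mm wide; open, the fingers measure 114 mm over their backs; the gripper's body (76 mm by 85 mm) begins 54 mm behind the grasp point. The pads swing forward as they close: fully open they stand 13 mm farther back than shut.
Start: joints at [-1.406, 0.313, 0.046, 1.304, 0, 1.431], TCP at [0.173, -0.549, 0.231] pointing down, gripper open.
Joint ranges: [-2.76, 2.76], [-0.86, 1.69], [-1.03, 1.26], [-2.2, 2.34], [-1.47, 1.5], [-3.14, 3.14]. Speed limits (rad/s): [2.57, 2.57, 3.14, 3.14, 3.14, 3.14].

## Interface

Orientations are given as a unit quaternion [w, x, y, z].
In Python, from workcell import * gives the robot as it stands. The module is installed in compiled form; this text tells all that it offers.
- The arm moves only by the tool step_arm, never from a script. Its argument "targets" is a list of rows, each a list of 3 entries, a list of its own where there are three numbers: the turn, a rotation vector about the tool's x, y, z in degrees, then the shift along the tool's x, y, z in cm, then the finger opening in cm, from 0 to 8.54. A call has exactly 10 rows; each row shifts and turns the commanded pose from where the row before left it, along the tool's axes as they then stand; what a row does not reach is not made up. A row lasts 1/10 s, in which the tool goes at most 50 mm and 8.59 degrees, less where a joint would pass 70% of its speed; a pose out of reach is approached as far as the arm can. A call with a gripper value outside its range is refused whole. The fingers move at their own pace and stop on an object; "force" is the grip in N (left out, the last holds). Time passes only in rows, so rows that do not move let the fingers close, or fill a call up. It gives the time, the measured TCP pose, the force and the opening at its end, in the units of the state.
- get_state(): the state, without advancing time (a new reading comes with each control period).
- read_camera(name): name is "side" or "top"; returns the picture (420x560x3 uint8, red, green, blue); there is no depth.
- camera_model(name): a dict with "fx", "fy", "cx", "cy" (pixels), "xyz" and "rotation" of the camera in the world. Camera axes: x right, y down, z forward; pixel columns grow to the right and rows downward; lengths in m; the calibration is good to about 2 mm. A picture is of the moment at which its call begins. camera_model takes no time and is no camera call.
- hand_in(): hands the job in, once; it reports no verdict.
Trained networks look in the newest picture that a camera, given by its name, has taken for a name from the list of things; names that differ only in an ending like _2 or _b are one class to them, and where a whole thing is asked for, a point or a joint stands for the part that bears it (a point fixed in the world has none). Each returns a list of dicts, best first, with "p" (0 to 1); they miss things now and then, are a little off and sometimes report something else, mostly with a low value. They report only what shows in the picture. A call takes as long as a camera call.
- find_in(camera, label): "extent" ([left, top, width, height] in pixels, round what is visible of it).
- silhouettes(camera, label): "mask" (420x560 bool, what is visible of it) and "extent" ([left, top, width, height] in pixels, round what is visible of it).
The state is a dict: "clock": time; "joint_pos": joint angles; "qvel": joint speeds; "tau": joint torques, N m; "tcp_pos": TCP position; "orientation": TCP orientation; "wrist_force": force on the tool from outside, world axes, zero at the start; "ft_torque": the same for the moment, N m; "finger_gap": finger opening in m.
Only numpy, scipy, OpenCV 4.12 (cv2) and the standard library are available. Lean on these libraries where they do the work, as an engineer would, in place of code of your own. Each camera call takes 0.05 s, during which the arm holds its last target.

## Working session

There is one attempt and no reset: what is moved stays moved. The work goes in short steps, Python scripts to look and compute and a tool call to move; the robot and the scene stay as the last step left them, time stands still between calls to the robot, and variables do not carry over. Pictures are saved under pics/ and viewed, and the job is handed in when it is done.

Besides the shell and the picture viewer there is one more tool, called after "Request:" as name(argument=value, ...), one argument or row to a line, values as JSON. step_arm: Moves the arm, as the interface text tells. Its arguments: {"type":"object","properties":{"targets":{"type":"array","items":{"type":"array"}},"force":{"type":"number"}},"required":["targets"]}

```bash
mkdir -p pics; python3 - <<'E'
from workcell import *
import cv2
s=get_state()
for k,v in s.items(): print(k,v)
for c in ("side","top"):
    m=camera_model(c); print(c,m)
    im=read_camera(c); cv2.imwrite(f"pics/{c}0.png",im[:,:,::-1])
E
```

```text
clock 0.0
joint_pos [-1.40558130e+00  3.14029584e-01  4.50051176e-02  1.30357465e+00
 -7.87650421e-06  1.43121197e+00]
qvel [ 3.31402975e-04 -1.17167301e-04  1.03885374e-03  1.83853309e-05
 -1.05842387e-03  1.08895678e-03]
tau [-6.36145960e-04 -4.80626750e+01  2.98532063e+01  1.90466561e-02
 -2.50272415e-04 -1.00994592e-05]
tcp_pos [ 0.17247469 -0.5480119   0.23040293]
orientation [-0.10670886 -0.69889991 -0.10798345  0.69892182]
wrist_force [-0.20705635 -0.26350768  0.9903944 ]
ft_torque [-0.06511612 -0.0328315  -0.03035144]
finger_gap 0.08530798033977384
side {'fx': 465.48204106493296, 'fy': 465.48204106493296, 'cx': 274.241044016907, 'cy': 203.4262945423864, 'xyz': array([ 0.3352366 , -0.66276137,  0.45879836]), 'rotation': array([-0.54365191,  0.82963975, -0.10418645,  0.07270259])}
top {'fx': 409.4353520598688, 'fy': 409.4353520598688, 'cx': 287.1742274817575, 'cy': 207.14422847008345, 'xyz': array([0.47446902, 0.11198069, 1.01020551]), 'rotation': array([-0.0179429 ,  0.71040817, -0.70239306,  0.04052496])}
```

View pics/side0.png

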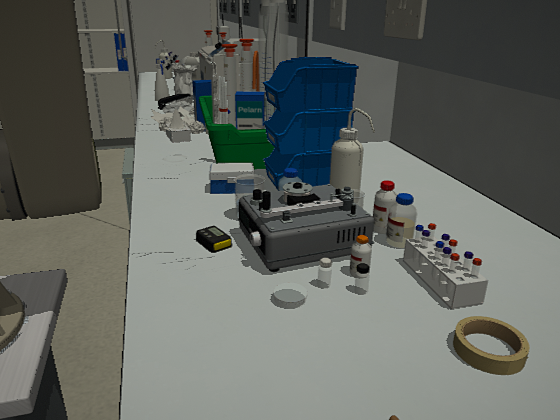

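View pics/top0.png

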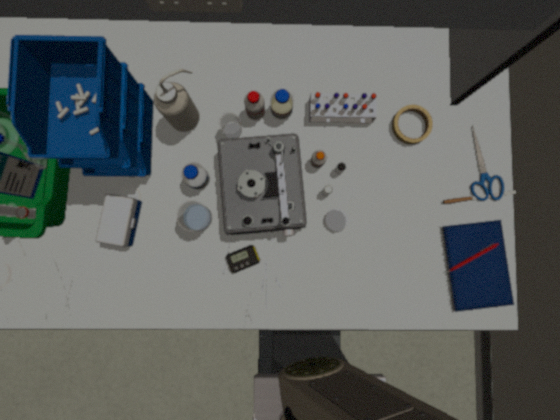

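The top picture shows the pump around (261,184), front towards the robot. The rotor is at (252,184), the arm bar runs from (279,147) to (285,221), and the catch is at about (248,221). Dish (335,221), dropper (319,158) and the two vials (342,167) and (328,190) stand on its right.

```bash
cat > h.py <<'E'
from workcell import *
import numpy as np, cv2
from scipy.spatial.transform import Rotation as R
def RT(c):
    m=camera_model(c); q=m['rotation']; return m,R.from_quat([q[1],q[2],q[3],q[0]]).as_matrix(),np.array(m['xyz'])
def p2w(c,u,v,z):
    m,r,t=RT(c); d=r@np.array([(u-m['cx'])/m['fx'],(v-m['cy'])/m['fy'],1]); return t+d*(z-t[2])/d[2]
def w2p(c,P):
    m,r,t=RT(c); q=r.T@(np.array(P)-t); return np.array([m['cx']+m['fx']*q[0]/q[2],m['cy']+m['fy']*q[1]/q[2]])
def pump(P,pose):
    x,y,yaw=pose; c,s=np.cos(yaw),np.sin(yaw); return np.array([x+c*P[0]-s*P[1],y+s*P[0]+c*P[1],P[2]])
E
python3 - <<'E'
from h import *
im=cv2.imread('pics/top0.png'); cr=im[120:275,195:365]
cv2.imwrite('pics/top_z.png',cv2.resize(cr,None,fx=4.6,fy=3.8 and 4.6*0.83,interpolation=cv2.INTER_CUBIC))
im=cv2.imread('pics/side0.png'); cr=im[170:310,190:390]
cv2.imwrite('pics/side_z.png',cv2.resize(cr,None,fx=4,fy=4,interpolation=cv2.INTER_CUBIC))
for n in ['rotor_top','catch_top','handle','pivot','stop_post','pump','bar_middle','beaker','bottle','dropper','vial_black','vial_white','dish','timer']:
    for c in ['top','side']:
        print(n,c,[(round(d['p'],2),[round(float(x),1) for x in d['extent']]) for d in find_in(c,n)[:2]])
E
```

```text
rotor_top top [(0.57, [219.3, 131.2, 88.8, 103.2])]
rotor_top side [(0.62, [243.0, 181.2, 130.5, 93.8])]
catch_top top []
catch_top side [(0.53, [254.1, 190.7, 34.9, 30.4])]
handle top [(0.61, [262.9, 143.7, 26.9, 79.7])]
handle side [(0.86, [256.6, 184.4, 97.7, 32.0])]
pivot top [(0.62, [220.1, 134.1, 85.4, 103.3])]
pivot side [(0.76, [236.1, 182.1, 139.0, 88.0])]
stop_post top [(0.92, [216.6, 135.8, 92.3, 100.6])]
stop_post side [(0.65, [240.0, 185.2, 135.1, 89.4])]
pump top [(0.6, [218.7, 136.2, 88.8, 99.2]), (0.25, [243.0, 204.8, 49.5, 19.6])]
pump side [(0.6, [237.5, 181.4, 135.0, 91.9])]
bar_middle top [(0.67, [263.9, 143.2, 25.5, 83.0])]
bar_middle side [(0.44, [235.7, 180.7, 139.1, 94.5])]
beaker top [(0.61, [177.8, 201.4, 34.0, 33.1]), (0.44, [243.7, 204.6, 47.2, 15.9])]
beaker side [(0.86, [234.2, 172.7, 30.6, 44.3]), (0.63, [239.3, 186.8, 134.5, 85.2])]
bottle top [(0.84, [180.4, 161.3, 27.9, 26.7]), (0.57, [227.1, 247.4, 32.7, 26.7])]
bottle side [(0.72, [277.7, 169.8, 26.8, 23.7])]
dropper top [(0.63, [309.3, 149.8, 15.5, 18.7])]
dropper side [(0.82, [351.1, 234.3, 21.1, 43.5]), (0.33, [260.1, 188.2, 93.7, 27.6])]
vial_black top [(0.31, [242.3, 200.3, 51.6, 24.5])]
vial_black side [(0.76, [356.8, 263.2, 13.5, 33.3])]
vial_white top [(0.54, [321.7, 184.3, 12.6, 10.7])]
vial_white side [(0.91, [314.0, 259.4, 19.4, 30.4])]
dish top [(0.7, [322.8, 210.6, 26.4, 22.1])]
dish side [(0.71, [274.4, 281.1, 33.0, 28.2])]
timer top [(0.75, [228.3, 246.8, 32.2, 22.7])]
timer side [(0.55, [197.2, 226.1, 39.8, 25.8]), (0.4, [261.0, 189.3, 92.4, 29.3])]
```

View pics/top_z.png

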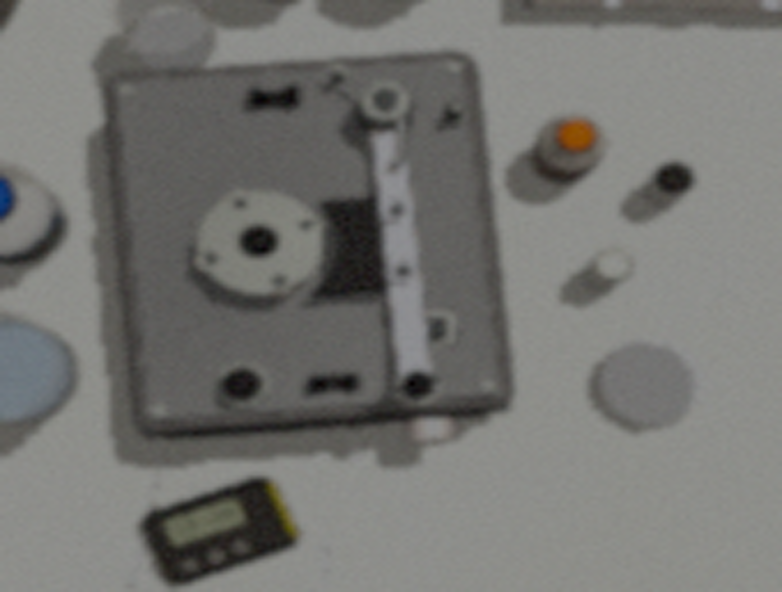

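View pics/side_z.png

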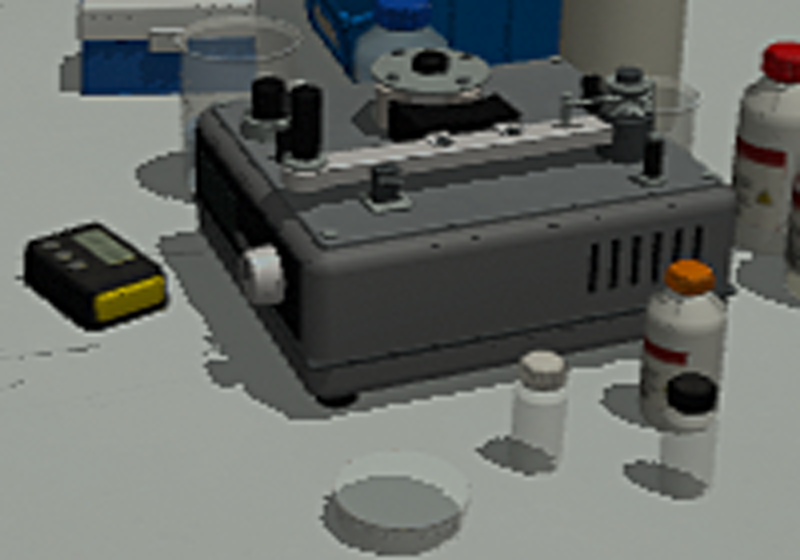

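```bash
cat > fit.py <<'E'
from h import *
from scipy.optimize import least_squares
obs=[('top',(-.005,.022,.126),(251.1,182.9)),('top',(-.085,.038,.116),(247.4,219.8)),('top',(-.095,-.045,.146),(285.7,219.5)),('top',(.07,-.045,.128),(278.9,145.7)),
('side',(-.095,-.045,.146),(266.5,193)),('side',(-.085,.038,.116),(257,190.7)),('side',(-.005,.022,.126),(297.5,184.5)),('side',(.07,-.045,.128),(347.2,188))]
def f(p): return np.concatenate([w2p(c,pump(P,p))-o for c,P,o in obs])
if __name__=='__main__':
    for sel in ('top','side',None):
        g=lambda p: np.concatenate([w2p(c,pump(P,p))-o for c,P,o in obs if sel is None or c==sel])
        r=least_squares(g,[.55,.15,0]); print(sel,r.x.round(4),r.fun.round(1))
    p=r.x
    for n,P in dict(rotor=(-.005,.022,.126),catch=(-.085,.038,.116),handle=(-.095,-.045,.128),pivot=(.07,-.045,.128)).items(): print(n,pump(P,p).round(4))
    for a in (.24,.6,1.1): print(a,pump((.07-.165*np.cos(a),-.045-.165*np.sin(a),.128),p).round(4))
    for n,(u,v,z) in dict(dropper=(320,154.5,.076),vblack=(341.3,166.6,.052),vwhite=(328,189.6,.052),dish=(334.5,221,.015),beaker=(196,217,.093),bottle=(191,172,.106),timer=(243,259,.024)).items(): print(n,p2w('top',u,v,z).round(3))
    for n,(u,v,z) in dict(dropper=(362.5,238,.076),vblack=(362.7,267,.052),vwhite=(325.5,261.5,.052),dish=(290,292,.015)).items(): print(n,'side',p2w('side',u,v,z).round(3))
E
python3 fit.py
```

```text
top [0.6084 0.1416 0.1055] [ 0.  -0.6 -0.1  0.   0.3  0.6 -0.3 -0.1]
side [0.6077 0.1419 0.1284] [ 0.6 -0.7 -0.3  0.2 -0.3 -0.8 -0.   1.4]
None [0.6081 0.1418 0.1128] [-0.  -0.4  0.1  0.3  0.5  0.6 -0.6 -0.1  0.2 -1.  -0.1 -0.1  0.  -0.9
  0.2  1.7]
rotor [0.6007 0.1631 0.126 ]
catch [0.5194 0.17   0.116 ]
handle [0.5188 0.0864 0.128 ]
pivot [0.6827 0.105  0.128 ]
0.24 [0.5279 0.048  0.128 ]
0.6 [ 0.5579 -0.0029  0.128 ]
1.1 [ 0.6249 -0.0496  0.128 ]
dropper [0.676 0.007 0.076]
vblack [ 0.653 -0.046  0.052]
vwhite [ 0.597 -0.014  0.052]
dish [ 0.525 -0.035  0.015]
beaker [0.526 0.286 0.093]
bottle [0.625 0.297 0.106]
timer [0.431 0.185 0.024]
dropper side [0.673 0.004 0.076]
vblack side [ 0.651 -0.05   0.052]
vwhite side [ 0.596 -0.018  0.052]
dish side [ 0.528 -0.039  0.015]
```

```bash
python3 - <<'E'
from h import *
import workcell
print([n for n in dir(workcell) if not n.startswith('_')])
try: print(hold_point_z)
except Exception as e: print(e)
s=get_state(); q=s['orientation']; r=R.from_quat([q[1],q[2],q[3],q[0]]).as_matrix(); print(r.round(3), s['clock'])
print(p2w('top',290.6,205.9,.1).round(3))
d=np.array([.519,.170,.15])-s['tcp_pos']; print(r.T@d)
E
```

```text
['MotionError', 'camera_model', 'find_in', 'get_state', 'hand_in', 'hold_point_z', 'read_camera', 'silhouettes']
0.0187
[[-0.     0.3   -0.954]
 [-0.    -0.954 -0.3  ]
 [-1.     0.     0.   ]] 1.5
[0.553 0.076 0.1  ]
[ 0.08127389 -0.58141531 -0.54612873]
```

Request:
step_arm(
  targets=[
    [[0,0,0],[0,-1.2,-1.1],0],
    [[0,0,0],[0,-2.0,-1.9],0],
    [[0,0,0],[0,-2.9,-2.7],0],
    [[0,0,0],[0,-3.2,-3.0],0],
    [[0,0,0],[0,-3.3,-3.1],0],
    [[0,0,0],[0,-3.3,-3.1],0],
    [[0,0,0],[0,-3.3,-3.1],0],
    [[0,0,0],[0,-3.3,-3.1],0],
    [[0,0,0],[0,-3.3,-3.1],0],
    [[0,0,0],[0,-3.3,-3.1],0],
  ],
  force=30,
)

```text
clock: 2.5
tcp_pos: [0.3461, -0.1874, 0.2316]
orientation: [0.107, 0.699, 0.107, -0.699]
wrist_force: [0.4, -0.7, -0.2]
finger_gap: -0.0001
```

Request:
step_arm(
  targets=[
    [[0,0,0],[0,-3.3,-3.1],0],
    [[0,0,0],[0,-3.3,-3.1],0],
    [[0,0,0],[0,-3.3,-3.1],0],
    [[0,0,0],[0,-3.3,-3.1],0],
    [[0,0,0],[0,-3.3,-3.1],0],
    [[0,0,0],[0,-3.3,-3.1],0],
    [[0,0,0],[1,-3.3,-3.1],0],
    [[0,0,0],[1.5,-2.9,-2.7],0],
    [[0,0,0],[1.5,-1.8,-1.7],0],
    [[0,0,0],[1,-0.5,-0.4],0],
  ],
)

```text
clock: 3.5
tcp_pos: [0.514, 0.1627, 0.1799]
orientation: [-0.108, -0.699, -0.109, 0.699]
wrist_force: [0.5, -0.2, -0.5]
finger_gap: -0.0002
```

```bash
cat > st.py <<'E'
from h import *
def show():
    s=get_state(); q=s['orientation']; r=R.from_quat([q[1],q[2],q[3],q[0]]).as_matrix()
    print('t',s['clock'],'tcp',s['tcp_pos'].round(4),'F',np.round(s['wrist_force'],1),'gap',round(s['finger_gap'],4),'qd',abs(s['qvel']).max().round(3)); print(r.round(3)); return s,r
E
python3 - <<'E'
from st import *
s,r=show(); print((r.T@(np.array([.5194,.170,.12])-s['tcp_pos'])*100).round(2)); print(s['joint_pos'])
im=read_camera('side'); cv2.imwrite('pics/s1.png',cv2.resize(im[120:300,150:390,::-1],None,fx=3.3,fy=3.3,interpolation=cv2.INTER_CUBIC))
E
```

```text
t 3.5 tcp [0.514  0.1627 0.1799] F [ 0.5 -0.2 -0.5] gap -0.0002 qd 0.186
[[-0.     0.303 -0.953]
 [ 0.    -0.953 -0.303]
 [-1.    -0.     0.   ]]
[ 5.99 -0.53 -0.74]
[ 1.57545175e-01  2.65102234e-01 -1.46690302e-01  1.15946364e+00
  2.28078585e-04  2.99116304e+00]
```

View pics/s1.png

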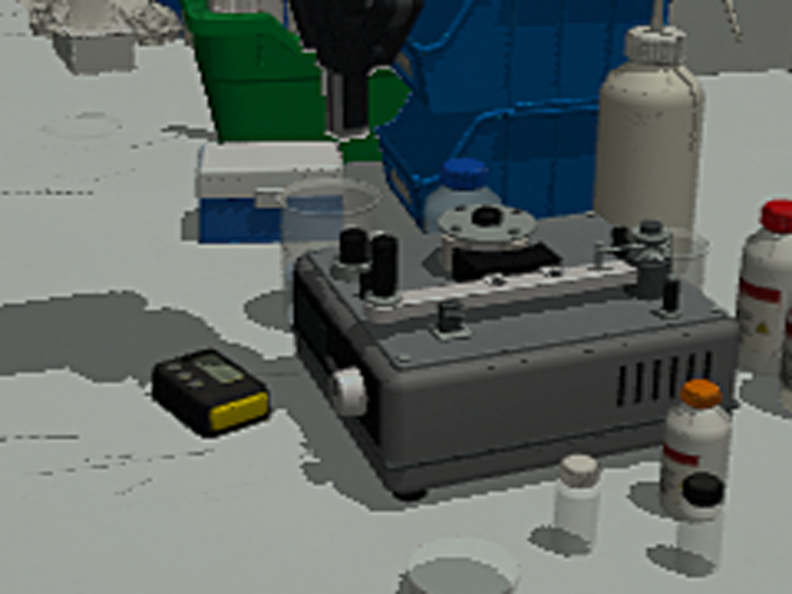

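The closed fingers are above and left of the pump, 18 cm up, close to the catch button. Next I align them over the button and come down just short of it.

Request:
step_arm(
  targets=[
    [[0,0,0],[0.5,-0.3,-0.35],0],
    [[0,0,0],[0.8,-0.3,-0.4],0],
    [[0,0,0],[0.8,0,0],0],
    [[0,0,0],[0.8,0,0],0],
    [[0,0,0],[0.8,0,0],0],
    [[0,0,0],[0.7,0,0],0],
    [[0,0,0],[0.6,0,0],0],
    [[0,0,0],[0.3,0,0],0],
    [[0,0,0],[0.2,0,0],0],
    [[0,0,0],[0,0,0],0],
  ],
)

```text
clock: 4.55
tcp_pos: [0.5188, 0.1684, 0.1261]
orientation: [-0.107, -0.699, -0.107, 0.699]
wrist_force: [-0.6, -0.7, -0.1]
finger_gap: 0.0002
```

```bash
python3 - <<'E'
from st import *
s,r=show(); print((r.T@(np.array([.5194,.170,.104])-s['tcp_pos'])*100).round(2))
im=read_camera('side'); cv2.imwrite('pics/s2.png',cv2.resize(im[150:260,210:390,::-1],None,fx=4.4,fy=4.4,interpolation=cv2.INTER_CUBIC))
E
```

```text
t 4.55 tcp [0.5188 0.1684 0.1261] F [-0.6 -0.7 -0.1] gap 0.0002 qd 0.008
[[-0.     0.3   -0.954]
 [-0.    -0.954 -0.3  ]
 [-1.     0.     0.   ]]
[ 2.21 -0.13 -0.11]
```

View pics/s2.png

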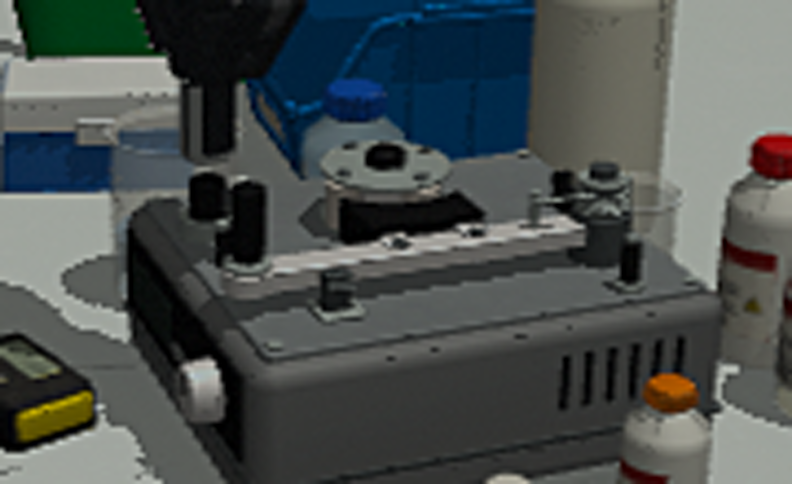

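The fingers (zoom 210,155) stand straight above the button (207,190), with about 1 cm of air between them. I press next.

Request:
step_arm(
  targets=[
    [[0,0,0],[0.4,-0.1,-0.1],0],
    [[0,0,0],[0.4,0,0],0],
    [[0,0,0],[0.4,0,0],0],
    [[0,0,0],[0.4,0,0],0],
    [[0,0,0],[0.3,0,0],0],
    [[0,0,0],[0.2,0,0],0],
    [[0,0,0],[0.1,0,0],0],
    [[0,0,0],[0.1,0,0],0],
    [[0,0,0],[0,0,0],0],
    [[0,0,0],[0,0,0],0],
  ],
)

```text
clock: 5.6
tcp_pos: [0.5197, 0.1698, 0.104]
orientation: [0.107, 0.699, 0.107, -0.699]
wrist_force: [-2.2, 0.1, 6.9]
finger_gap: 0.0002
```

```bash
python3 - <<'E'
from st import *
s,r=show()
im=read_camera('side'); cv2.imwrite('pics/s3.png',cv2.resize(im[150:260,210:390,::-1],None,fx=4.4,fy=4.4,interpolation=cv2.INTER_CUBIC))
E
```

```text
t 5.6 tcp [0.5197 0.1698 0.104 ] F [-2.2  0.1  6.9] gap 0.0002 qd 0.002
[[ 0.001  0.3   -0.954]
 [ 0.    -0.954 -0.3  ]
 [-1.     0.    -0.001]]
```

View pics/s3.png

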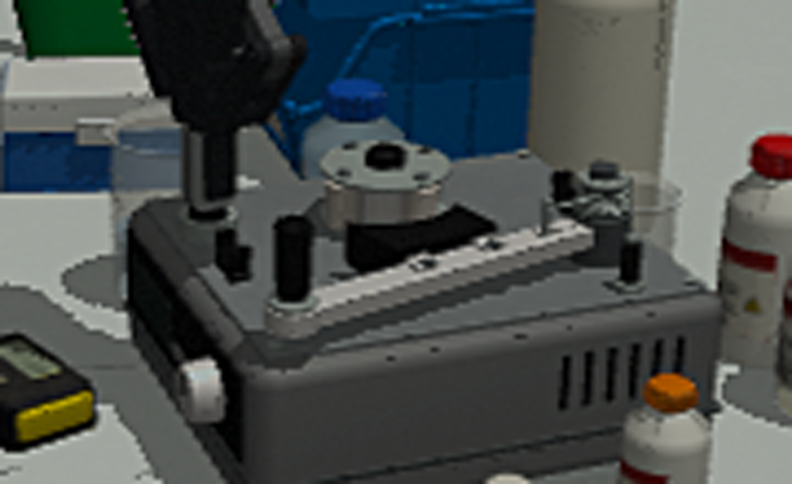

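Request:
step_arm(
  targets=[
    [[0,0,0],[0.1,0,0],0],
    [[0,0,0],[0.1,0,0],0],
    [[0,0,0],[0,0,0],0],
    [[0,0,0],[0,0,0],0],
    [[0,0,0],[0,0,0],0],
    [[0,0,0],[0,0,0],0],
    [[0,0,0],[0,0,0],0],
    [[0,0,0],[0,0,0],0],
    [[0,0,0],[0,0,0],0],
    [[0,0,0],[0,0,0],0],
  ],
)

```text
clock: 6.65
tcp_pos: [0.5198, 0.1698, 0.1037]
orientation: [0.107, 0.7, 0.107, -0.698]
wrist_force: [-6.0, -0.5, 18.8]
finger_gap: -0.0001
```

The force rose to 19 N with hardly any travel, so the button is bottomed. I lift and move over the ajar handle.

Request:
step_arm(
  targets=[
    [[0,0,0],[-0.6,0,0],0],
    [[0,0,0],[-1.4,0,0],0],
    [[0,0,0],[-2.0,0,0],0],
    [[0,0,0],[-2.0,0,0],2],
    [[0,0,0],[-1.5,0.8,0.2],4.5],
    [[0,0,0],[-0.6,2.0,0.5],4.5],
    [[0,0,0],[0,2.5,0.6],4.5],
    [[0,0,0],[0,2.5,0.6],4.5],
    [[0,0,0],[0,2.5,0.6],4.5],
    [[0,0,0],[0,1.6,0.3],4.5],
  ],
)

```text
clock: 7.65
tcp_pos: [0.5281, 0.0461, 0.1817]
orientation: [-0.107, -0.699, -0.107, 0.699]
wrist_force: [-0.5, -0.2, 0.3]
finger_gap: 0.0449
```

```bash
python3 - <<'E'
from st import *
s,r=show(); print((r.T@(np.array([.5279,.048,.116])-s['tcp_pos'])*100).round(2))
im=read_camera('side'); cv2.imwrite('pics/s4.png',cv2.resize(im[130:260,200:390,::-1],None,fx=4.2,fy=4.2,interpolation=cv2.INTER_CUBIC))
im=read_camera('top'); cv2.imwrite('pics/t4.png',cv2.resize(im[120:275,195:365,::-1],None,fx=4,fy=3.8,interpolation=cv2.INTER_CUBIC))
E
```

```text
t 7.65 tcp [0.5281 0.0461 0.1817] F [-0.5 -0.2  0.3] gap 0.0449 qd 0.294
[[-0.001  0.299 -0.954]
 [-0.001 -0.954 -0.299]
 [-1.     0.     0.001]]
[ 6.57 -0.19 -0.05]
```

View pics/s4.png

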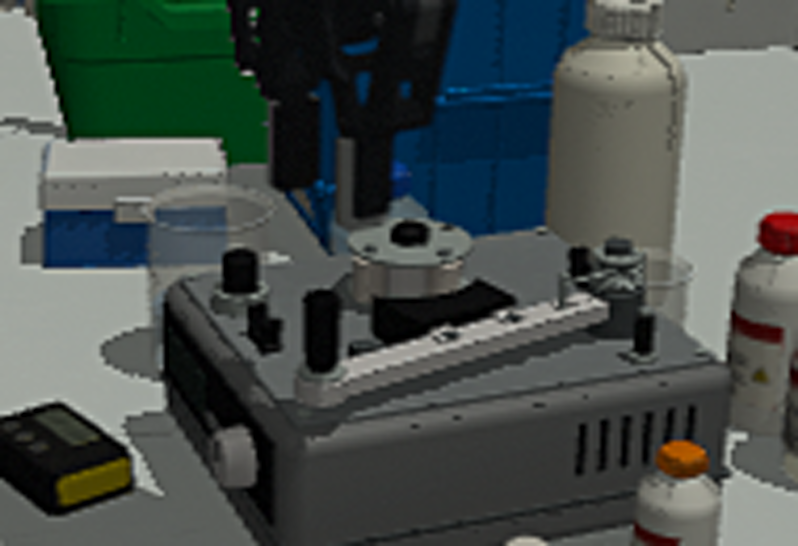

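View pics/t4.png

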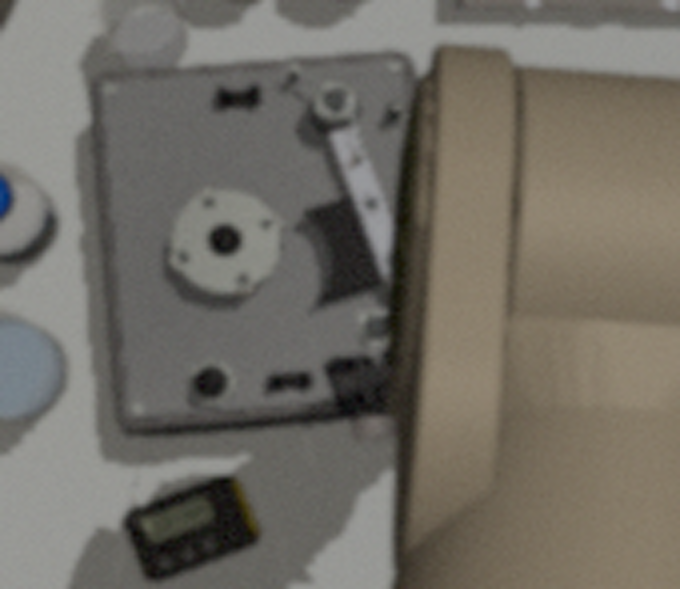

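```bash
python3 - <<'E'
from st import *
print(p2w('side',276.7,200.2,.146).round(4), w2p('side',[.528,.048,.146]))
s,r=show()
for sg in(-1,1): print(w2p('side',s['tcp_pos']+sg*.0225*r[:,1]), w2p('side',s['tcp_pos']+sg*.0225*r[:,1]-r[:,0]*.01))
E
```

```text
[0.5265 0.0462 0.146 ] [277.25665029 199.71990084]
t 7.75 tcp [0.5284 0.0458 0.1817] F [-0.4  0.4  0.2] gap 0.0452 qd 0.036
[[-0.001  0.297 -0.955]
 [-0.001 -0.955 -0.297]
 [-1.     0.     0.001]]
[271.04603434 176.72756868] [271.0776507  171.23901968]
[285.33270099 184.83930736] [285.44022844 179.14121571]
```

The handle measures at (0.5265, 0.046), as predicted, and the fingertips project where they appear. The button is up again. I descend straddling the handle, then close.

Request:
step_arm(
  targets=[
    [[0,0,0],[0.5,-0.1,0],4.5],
    [[0,0,0],[1.0,0,0],4.5],
    [[0,0,0],[1.2,0,0],4.5],
    [[0,0,0],[1.2,0,0],4.5],
    [[0,0,0],[1.2,0,0],4.5],
    [[0,0,0],[0.8,0,0],4.5],
    [[0,0,0],[0.4,0,0],4.5],
    [[0,0,0],[0.1,0,0],4.5],
    [[0,0,0],[0,0,0],4.5],
    [[0,0,0],[0,0,0],4.5],
  ],
)

```text
clock: 8.75
tcp_pos: [0.5287, 0.0487, 0.1188]
orientation: [0.107, 0.699, 0.107, -0.699]
wrist_force: [0.8, -0.3, -0.9]
finger_gap: 0.0451
```

```bash
python3 - <<'E'
from st import *
s,r=show()
im=read_camera('side'); cv2.imwrite('pics/s5.png',cv2.resize(im[130:260,200:390,::-1],None,fx=4.2,fy=4.2,interpolation=cv2.INTER_CUBIC))
E
```

```text
t 8.75 tcp [0.5287 0.0487 0.1188] F [ 0.8 -0.3 -0.9] gap 0.0451 qd 0.002
[[ 0.001  0.3   -0.954]
 [-0.    -0.954 -0.3  ]
 [-1.     0.    -0.001]]
```

View pics/s5.png

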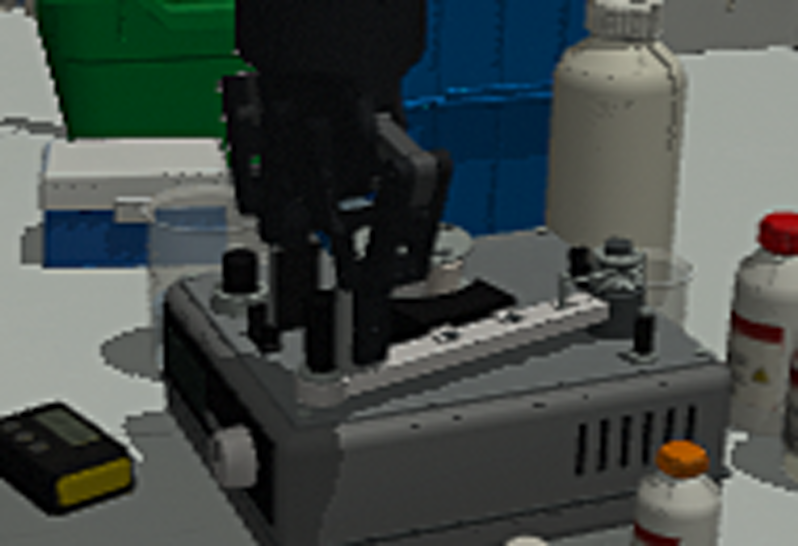

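The handle (zoom 322,330) appears between the left finger (290,300) and the right finger (370,340), which matches the computed positions. I close the gripper.

Request:
step_arm(
  targets=[
    [[0,0,0],[0,0,0],3.5],
    [[0,0,0],[0,0,0],2.5],
    [[0,0,0],[0,0,0],1.5],
    [[0,0,0],[0,0,0],0.5],
    [[0,0,0],[0,0,0],0],
    [[0,0,0],[0,0,0],0],
    [[0,0,0],[0,0,0],0],
    [[0,0,0],[0,0,0],0],
    [[0,0,0],[0,0,0],0],
    [[0,0,0],[0,0,0],0],
  ],
  force=40,
)

```text
clock: 9.8
tcp_pos: [0.5283, 0.0487, 0.1185]
orientation: [0.107, 0.699, 0.107, -0.699]
wrist_force: [-1.7, -0.1, 5.1]
finger_gap: 0.0148
```

```bash
python3 - <<'E'
from st import *
s,r=show()
im=read_camera('side'); cv2.imwrite('pics/s6.png',cv2.resize(im[130:260,200:390,::-1],None,fx=4.2,fy=4.2,interpolation=cv2.INTER_CUBIC))
from fit import *
p=[.6081,.1418,.1128]; piv=np.array([.6827,.105])
v=s['tcp_pos'][:2]-piv; print('radius',np.hypot(*v),'arm angle from tcp',np.arctan2(-v[1],-v[0])-p[2])
E
```

```text
t 9.8 tcp [0.5283 0.0487 0.1185] F [-1.7 -0.1  5.1] gap 0.0148 qd 0.002
[[ 0.     0.3   -0.954]
 [-0.    -0.954 -0.3  ]
 [-1.     0.    -0.   ]]
radius 0.16430630147980949 arm angle from tcp 0.23696681453083512
```

View pics/s6.png

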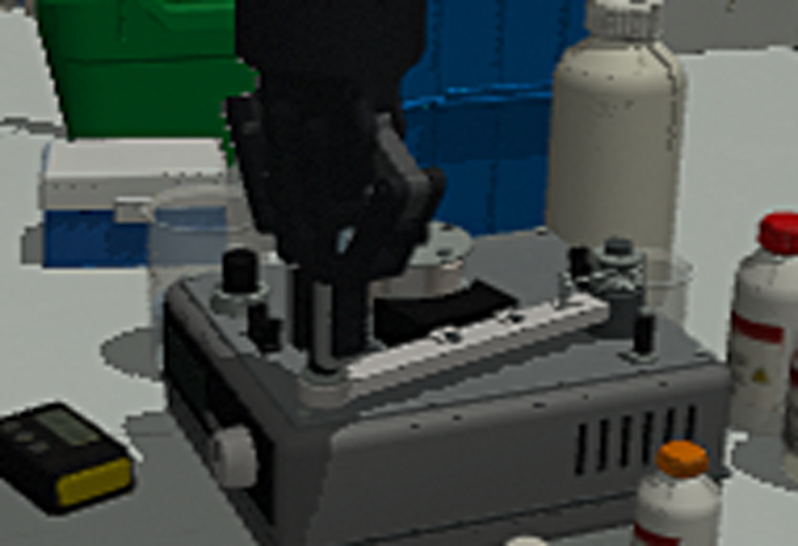

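Firm grip: the gap is 14.8 mm on the 16 mm post, the radius from the pivot is 164 mm and the angle is 0.237, all as they should be. I swing along the arc, turning with the arm.

Request:
step_arm(
  targets=[
    [[-1,0,0],[0,0.29,-0.02],0],
    [[-2,0,0],[0,0.57,-0.04],0],
    [[-2.5,0,0],[0,0.72,-0.05],0],
    [[-2.5,0,0],[0,0.72,-0.05],0],
    [[-2.5,0,0],[0,0.72,-0.05],0],
    [[-2.5,0,0],[0,0.72,-0.05],0],
    [[-2.5,0,0],[0,0.72,-0.05],0],
    [[-2.5,0,0],[0,0.71,-0.05],0],
    [[-2,0,0],[0,0.57,-0.04],0],
    [[-1,0,0],[0,0.29,-0.02],0],
  ],
)

```text
clock: 10.85
tcp_pos: [0.5593, -0.0026, 0.1185]
orientation: [0.233, 0.668, 0.234, -0.667]
wrist_force: [-1.1, 3.0, 5.8]
finger_gap: 0.0144
```

```bash
cat > ck.py <<'E'
from st import *
s,r=show()
p=[.6081,.1418,.1128]; piv=np.array([.6827,.105])
v=s['tcp_pos'][:2]-piv; print('radius',np.hypot(*v),'arm angle from tcp',np.arctan2(-v[1],-v[0])-p[2])
t=r[:,1]; print('F tool',(r.T@s['wrist_force']).round(1))
E
cat > pic.py <<'E'
import sys
exec(open('ck.py').read())
im=read_camera('side'); cv2.imwrite(f'pics/{sys.argv[1]}.png',cv2.resize(im[130:310,200:400,::-1],None,fx=3.3,fy=3.3,interpolation=cv2.INTER_CUBIC))
E
python3 pic.py s7
```

```text
t 10.85 tcp [ 0.5593 -0.0026  0.1185] F [-1.1  3.   5.8] gap 0.0144 qd 0.192
[[ 0.     0.623 -0.782]
 [ 0.001 -0.782 -0.623]
 [-1.    -0.001 -0.001]]
radius 0.16373750510596533 arm angle from tcp 0.603952952452578
F tool [-5.8 -3.  -1. ]
```

View pics/s7.png

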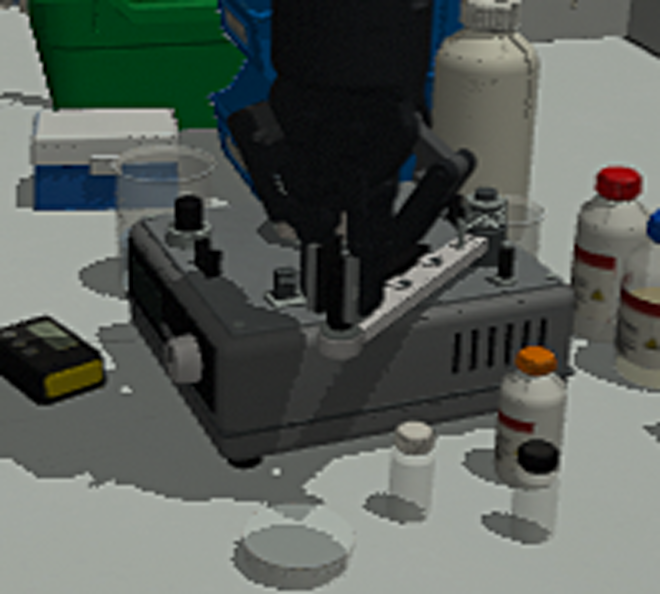

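The arm follows, at about 0.60 rad, and the 3 N tangential force matches the spring. The vials and dropper are untouched and the button is up (zoom 188,215).

Request:
step_arm(
  targets=[
    [[-1.5,0,0],[0,0.43,-0.02],0],
    [[-2.5,0,0],[0,0.72,-0.05],0],
    [[-3,0,0],[0,0.86,-0.06],0],
    [[-3,0,0],[0,0.86,-0.06],0],
    [[-3,0,0],[0,0.86,-0.06],0],
    [[-3,0,0],[0,0.86,-0.06],0],
    [[-3,0,0],[0,0.86,-0.06],0],
    [[-3,0,0],[0,0.86,-0.06],0],
    [[-2.5,0,0],[0,0.72,-0.05],0],
    [[-1.5,0,0],[0,0.43,-0.02],0],
  ],
)

```text
clock: 11.9
tcp_pos: [0.6183, -0.045, 0.1184]
orientation: [0.377, 0.598, 0.379, -0.598]
wrist_force: [-4.7, 5.6, 7.6]
finger_gap: 0.0146
```

```bash
python3 pic.py s8
```

```text
t 11.9 tcp [ 0.6183 -0.045   0.1184] F [-4.7  5.6  7.6] gap 0.0146 qd 0.261
[[-0.001  0.903 -0.429]
 [ 0.003 -0.429 -0.903]
 [-1.    -0.003 -0.002]]
radius 0.16320006580230526 arm angle from tcp 1.0526634329042295
F tool [-7.6 -6.7 -3.1]
```

View pics/s8.png

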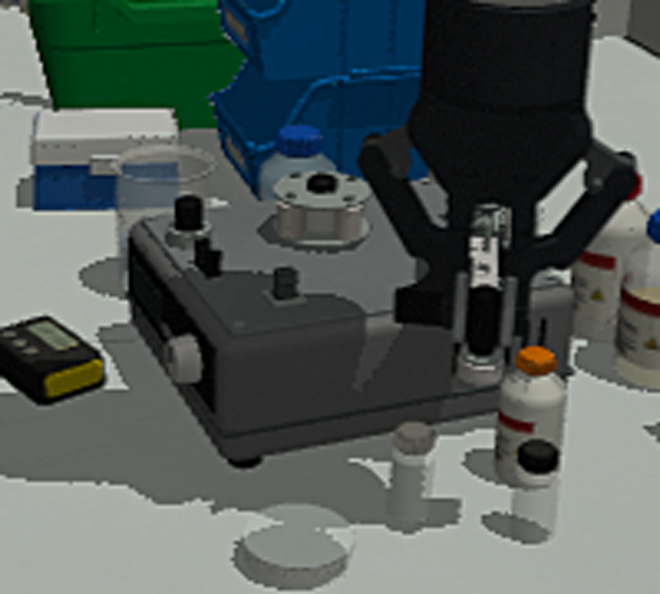

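The post is held between both pads at about 1.05 rad, still carried by the spring alone (6.7 N). I push on gently to the stop.

Request:
step_arm(
  targets=[
    [[-1,0,0],[0,0.28,-0.02],0],
    [[-1,0,0],[0,0.28,-0.02],0],
    [[-0.5,0,0],[0,0.15,-0.01],0],
    [[-0.5,0,0],[0,0.1,-0.01],0],
    [[0,0,0],[0,0.05,0],0],
    [[0,0,0],[0,0,0],0],
    [[0,0,0],[0,0,0],0],
    [[0,0,0],[0,0,0],0],
    [[0,0,0],[0,0,0],0],
    [[0,0,0],[0,0,0],0],
  ],
)

```text
clock: 12.95
tcp_pos: [0.6229, -0.0466, 0.1182]
orientation: [-0.39, -0.587, -0.396, 0.589]
wrist_force: [-12.2, 8.8, 12.6]
finger_gap: 0.0147
```

```bash
python3 pic.py s9
```

```text
t 12.95 tcp [ 0.6229 -0.0466  0.1182] F [-12.2   8.8  12.6] gap 0.0147 qd 0.001
[[-0.007  0.924 -0.382]
 [ 0.005 -0.382 -0.924]
 [-1.    -0.008 -0.002]]
radius 0.1629186561673401 arm angle from tcp 1.0823707431093872
F tool [-12.5 -14.8  -3.5]
```

Request:
step_arm(
  targets=[
    [[0,0,0],[0,0.1,0],0],
    [[0,0,0],[0,0.1,0],0],
    [[0,0,0],[0,0,0],0],
    [[0,0,0],[0,0,0],0],
    [[0,0,0],[0,0,0],0],
    [[0,0,0],[0,0,0],0],
    [[0,0,0],[0,0,0],0],
    [[0,0,0],[0,0,0],0],
    [[0,0,0],[0,0,0],0],
    [[0,0,0],[0,0,0],0],
  ],
)

```text
clock: 14.0
tcp_pos: [0.623, -0.0466, 0.1181]
orientation: [-0.389, -0.586, -0.397, 0.59]
wrist_force: [-16.9, 10.1, 15.3]
finger_gap: 0.0145
```

```bash
python3 pic.py s10; python3 - <<'E'
from h import *
im=read_camera('top'); cv2.imwrite('pics/t10.png',cv2.resize(im[120:275,195:365,::-1],None,fx=4,fy=3.8,interpolation=cv2.INTER_CUBIC))
im=read_camera('side'); cv2.imwrite('pics/s10z.png',cv2.resize(im[180:260,300:390,::-1],None,fx=7,fy=7,interpolation=cv2.INTER_CUBIC))
E
```

```text
t 14.0 tcp [ 0.623  -0.0466  0.1181] F [-16.9  10.1  15.3] gap 0.0145 qd 0.001
[[-0.01   0.924 -0.381]
 [ 0.006 -0.381 -0.924]
 [-1.    -0.012 -0.001]]
radius 0.16296274004964537 arm angle from tcp 1.082956948793332
F tool [-15.1 -19.6  -2.9]
```

View pics/s10.png

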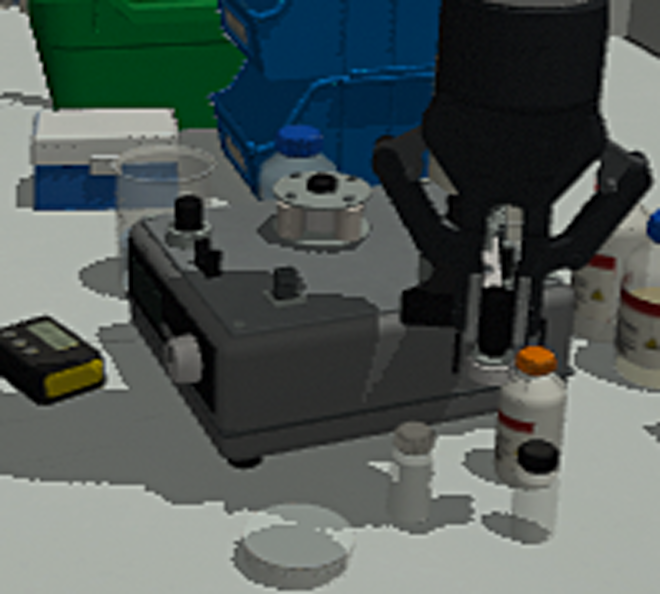

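View pics/t10.png

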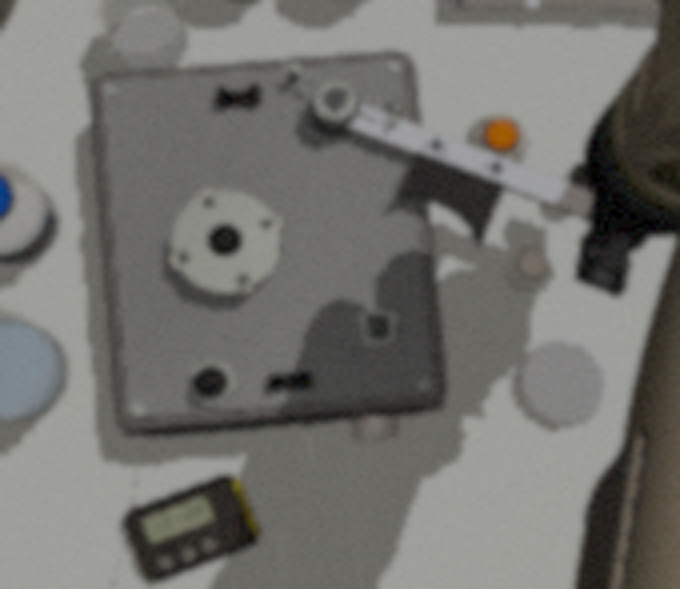

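View pics/s10z.png

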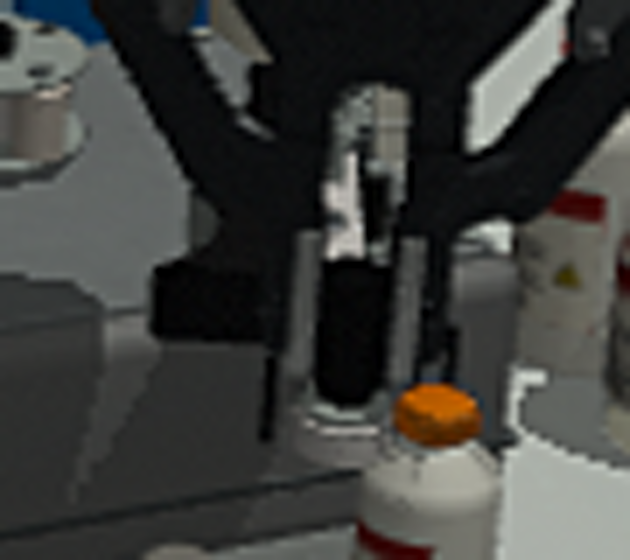

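```bash
python3 - <<'E'
from h import *
# screws on bar, shut (scale 4.6,3.818) vs now (4,3.8)
a=[p2w('top',195+u/4.6,120+v/3.818,.108) for u,v in((397,210),(402,271))]
b=[p2w('top',195+u/4,120+v/3.8,.108) for u,v in((437,145),(495,168))]
for P in(a,b):
    d=P[1]-P[0]; print(np.array(P).round(3).tolist(), np.arctan2(-d[1],-d[0]))
for P in b:
    v=P[:2]-np.array([.6827,.105]); print(np.hypot(*v),np.arctan2(-v[1],-v[0])-.1128)
e=p2w('top',195+580/4,120+198/3.8,.108); print(e)
print(get_state()['clock'])
E
```

```text
[[0.621, 0.097, 0.108], [0.585, 0.094, 0.108]] 0.07847307592262863
[[0.66, 0.046, 0.108], [0.647, 0.014, 0.108]] 1.1863820105074807
0.06288928925008765 1.087152024907367
0.09804064372220607 1.0822864938045533
[ 0.62961459 -0.03395304  0.108     ]
14.15
```

```bash
python3 ck.py; python3 -c "
from workcell import *
print(hand_in())"
```

```text
t 14.15 tcp [ 0.623  -0.0466  0.1181] F [-16.9  10.3  15.3] gap 0.0148 qd 0.001
[[-0.01   0.924 -0.381]
 [ 0.006 -0.381 -0.924]
 [-1.    -0.012 -0.002]]
radius 0.16295759489472716 arm angle from tcp 1.0830221836099063
F tool [-15.1 -19.8  -3.1]
the job is handed in; nothing more can be done
None
```

The job is handed in at 14 s, with the gripper still holding the pressure arm open. By my checks the arm is against its stop. `hand_in()` gives no verdict.

- **Catch button:** I pushed it in with closed fingers until it bottomed. The tip was at z = 0.104 m, the force rose to 19 N with almost no more travel, and the arm sprang ajar. Later pictures show the button up again.
- **Arm at the stop:** I gripped the handle (opening 14.5–15 mm on the 16 mm post) and swung it along its arc. At the end, 2 mm more push moved nothing, while the force along the jaws rose from about 15 N to 20 N. The arm was still.
- **Loose things:** In the last pictures the loose things show no visible shift from where they stood. I judged this by eye and did not measure it again.

**Checks that disagreed slightly:**
- **Angle:** It comes out at about 1.08 rad from the tool position and 1.08–1.11 from the top picture, against a nominal 1.10. That fits the calibration error, but the low end leaves only about 0.03 rad above the 1.05 needed.
- **Upward force:** The wrist also read about 15 N upward, growing as I pushed. I did not trace the cause, but it is well below the 120 N wrist limit.

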